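# Dial in the cell tester and start the test

### The arm

A 6-joint arm with a two-finger parallel gripper is mounted at the origin on the work surface. World frame = base frame: x ahead of the robot, y to its left, z up, the work surface at z = 0. Lengths are in m, angles in rad, forces in N, time in s.
With the tool pointing down it reaches from about 0.25 to 0.775 m from the base axis. Payload 4 kg.
Tool frame: the origin (TCP) lies between the finger pads; the fingertips stand 25 mm ahead of it and the grasp point (between the pads) lies 6 mm ahead of it (robot.tip_reach is the z of the fingertips in the tool frame, in m); z points along the fingers, y is the line along which they close (so a half turn about z gives the same grasp; the last joint's range is limited). The gripper opens to 94 mm and grips with 3 to 60 N. Pads are 16 mm wide; open, the fingers measure 119 mm over their backs; the gripper's body (75 mm by 177 mm) begins 78 mm behind the grasp point.
Start: joints at [-0.103, 0.087, 1.371, -0, 1.684, -0.103], TCP at [0.55, -0, 0.231] pointing down, gripper open.
Joint ranges: [-3.1, 3.1], [-0.76, 2.03], [0.27, 2.55], [-1.08, 4.22], [0.17, 2.65], [-2.57, 2.57]. Speed limits (rad/s): [2.79, 2.79, 3.14, 3.14, 3.14, 3.14].

### API

Orientations are given as [roll, pitch, yaw] about the fixed x, y, z axes, in that order (R = Rz(yaw) Ry(pitch) Rx(roll)).
In Python, from bench import robot gives the robot as it stands. The module is installed in compiled form; this text tells all that it offers.
- The arm moves only by the shell command python3 -m handwheel 'ROWS'. ROWS is JSON, a list of rows, each a list of 3 entries, a list of its own where there are three numbers: the turn, a rotation vector about the world's x, y, z in units of 90 degrees (1.0 is 90 degrees), then the shift along the world's x, y, z in units of 0.05 m (1.0 is 0.05 m), then the closure, from 0 (fully open) to 1 (shut). A call has 1 to 5 rows; each row shifts and turns the commanded pose from where the row before left it; what a row does not reach is not made up. A row lasts 1/10 s, in which the tool goes at most 50 mm and 8.59 degrees, less where a joint would pass 70% of its speed; a pose out of reach is approached as far as the arm can. A call with a number of a shift or a turn outside -1 to 1 is refused whole. A call with a gripper value outside its range is refused whole. The fingers move at their own pace and stop on an object; the grip force is fixed at half the most. Time passes only in rows, so rows that do not move let the fingers close. It gives the time, the measured TCP pose, the force, the opening and the grip force at its end, in the units of the state.
- robot.get_obs(): the state, without advancing time (a new reading comes with each control period).
- robot.snapshot(name): name is "scene" or "side" or "wrist"; returns (picture, depth): 400x640x3 uint8, red, green, blue; 400x640 float32, m along the optical axis (not along the pixel's ray), 0 where there is no reading.
- robot.calibration(name): a dict with "mtx" (3x3 intrinsics, pixels), "extrinsics" (4x4, takes a point from camera to world coordinates); the wrist camera has in their place "hand_eye" (4x4, takes a point from camera to tool coordinates, whose origin is the TCP and whose axes are the flange's). Camera axes: x right, y down, z forward; pixel columns grow to the right and rows downward; lengths in m; the calibration is good to about 2 mm. A picture is of the moment at which its call begins: read the wrist's pose just before it. calibration takes no time and is no camera call.
- robot.close_job(): hands the job in; it is judged then, once.
Trained networks look in the newest picture that a camera, given by its name, has taken for a name from the list of things; names that differ only in an ending like _2 or _b are one class to them, and where a whole thing is asked for, a point or a joint stands for the part that bears it (a point fixed in the world has none). Each returns a list of dicts, best first, with "p" (0 to 1); they miss things now and then, are a little off and sometimes report something else, mostly with a low value. They report only what shows in the picture. A call takes as long as a camera call. They do not tell look-alikes from the thing itself.
- robot.boxes_of(query, camera): "bbox" ([left, top, right, bottom] in pixels, round what is visible of it).
The state is a dict: "time": time; "joint_positions": joint angles; "qvel": joint speeds; "joint_torque": joint torques, N m; "tool_pos": TCP position; "ee_rot": TCP orientation; "wrist_force": force on the tool from outside, world axes, zero at the start; "wrist_torque": the same for the moment, N m; "width": finger opening in m; "finger_force": force on a finger pad.
Only numpy, scipy, OpenCV 4.12 (cv2) and the standard library are available. Lean on these libraries where they do the work, as an engineer would, in place of code of your own. Each camera call takes 0.05 s, during which the arm holds its last target. There are 200 camera calls.

### The job

A cell is standing in the tester's side bay. With a fingertip, flick the tester's program thumbwheel round, click by click and either way, until the rib on top, between the white marks, has the colour of that cell's sleeve; only then press the white start button right down and let it come up again. Leave the grey-ribbed cut-off wheel on its present click, and do not pick up, shift or knock over the cells or anything else standing about.

Things in the scene. Friction and masses are not known exactly. Their poses are not given: they have to be found in the camera images.
- tester: grey bench cell tester, fixed. Origin at table level; its x points from its front (robot side) to its back, y to its left. Housing x -90 to 90, y -165 to 95 mm, flat top panel at z = 90 mm; cell bay on its left (y 108 to 162 mm) with rear post and a contact arm over the cell, up to z = 136 mm. Only the wheels, the start button and the nut dish stand up from the panel
- program_wheel_axle (a point): centre of the program thumbwheel, 72 mm above the table, 18 mm below the panel; axle along the tester's y. Wheel 24 mm wide: dark drum of 33 mm radius, 8 coloured ribs across it (drum tinted alike at their feet), 5 mm thick, every 45 degrees, tips at 40 mm radius. At rest one rib stands exactly on top, between two white marks; its neighbours' tips are 28 mm along x and 28 mm above the axle
- program_top (a point): tip of the topmost rib of the program wheel when at rest: 40 mm straight above the axle, 22 mm above the panel. A fingertip dipped 5 mm below this level close beside that rib (front or back) and swept level about 30 mm across at 0.05 m/s carries the rib past half a click and slips off; the sprung detent completes that one click
- program_wheel (a joint): angle of the program wheel, rad, endless, 8 clicks a turn (0.785 rad each); positive rolls its top towards the tester's back (its +x). About 2.5 N at the rib tips starts a click. Rib on top: 0 blue, 0.785 green, 1.571 white, 2.356 yellow, 3.142 purple, 3.927 black, 4.712 light grey, 5.498 (or -0.785) orange, and so on every 6.283
- cutoff_wheel_axle (a point): centre of the cut-off wheel, the same kind of thumbwheel with all ribs grey, 90 mm to the right of the program wheel (-y of the tester). To be left alone.
- cutoff_wheel (a joint): angle of the cut-off wheel, rad, same sense as the program wheel
- start_top (a point): centre of the top face of the white start button (28 mm across, in a black collar 44 mm across), 80 mm to the right of the cut-off wheel. Top face 104 mm above the table, 10 mm above its collar; pressed straight down, 6 mm travel, about 5 N fully down, springs back.
- start (a joint): travel of the start button, m: 0 up, 0.006 fully down
- bay (a point): middle of the cell bay, at table level: the cell whose middle is over this point is the one under test
- cell_blue_mid (a point): middle of the blue-sleeved prismatic cell, 130 x 36 x 100 mm (length along the tester's x), 0.9 kg, standing upright, 50 mm above its foot
- cell_green_mid (a point): middle of the green-sleeved cell, same size
- cell_orange_mid (a point): middle of the orange-sleeved cell, same size. One of the three cells is in the bay, the other two stand in a row to the left of it
- nut_dish: steel dish of 52 mm diameter, 18 mm high, loose on the back right of the tester's panel; origin under its centre
- nut_driver: nut driver 200 mm long with an orange handle, lying on the table in front of the tester
- tape_roll: roll of amber tape, 90 mm across, 25 mm high, on the table right of the tester; origin under its centre
- water_bottle: clear bottle with a blue cap, 62 mm across, 190 mm tall, standing right of the tape; origin under its centre
Things that resemble listed ones, but are neither listed nor needed, are in the scene too. Of the things that look like the part that bears cell_blue_mid, the largest one is meant.

How it is judged:
On the way, in this order (a step that is already met when the one before it is completed fails the run):
1. the program wheel rests on the colour of the cell in the bay (((horizontal distance between cell_blue_mid and bay below 0.02 m and value of joint program_wheel between -6.4032 and -6.1632 rad) or (horizontal distance between cell_blue_mid and bay below 0.02 m and value of joint program_wheel between -0.12 and 0.12 rad) or (horizontal distance between cell_blue_mid and bay below 0.02 m and value of joint program_wheel between 6.1632 and 6.4032 rad) or (horizontal distance between cell_green_mid and bay below 0.02 m and value of joint program_wheel between -5.6178 and -5.3778 rad) or (horizontal distance between cell_green_mid and bay below 0.02 m and value of joint program_wheel between 0.6654 and 0.9054 rad) or (horizontal distance between cell_green_mid and bay below 0.02 m and value of joint program_wheel between 6.9486 and 7.1886 rad) or (horizontal distance between cell_orange_mid and bay below 0.02 m and value of joint program_wheel between -0.9054 and -0.6654 rad) or (horizontal distance between cell_orange_mid and bay below 0.02 m and value of joint program_wheel between 5.3778 and 5.6178 rad) or (horizontal distance between cell_orange_mid and bay below 0.02 m and value of joint program_wheel between 11.661 and 11.901 rad)) and velocity of joint program_wheel between -0.1 and 0.1 rad/s), for 0.3 s.
2. the start button is pressed down with the right program set (((horizontal distance between cell_blue_mid and bay below 0.02 m and value of joint program_wheel between -6.4032 and -6.1632 rad) or (horizontal distance between cell_blue_mid and bay below 0.02 m and value of joint program_wheel between -0.12 and 0.12 rad) or (horizontal distance between cell_blue_mid and bay below 0.02 m and value of joint program_wheel between 6.1632 and 6.4032 rad) or (horizontal distance between cell_green_mid and bay below 0.02 m and value of joint program_wheel between -5.6178 and -5.3778 rad) or (horizontal distance between cell_green_mid and bay below 0.02 m and value of joint program_wheel between 0.6654 and 0.9054 rad) or (horizontal distance between cell_green_mid and bay below 0.02 m and value of joint program_wheel between 6.9486 and 7.1886 rad) or (horizontal distance between cell_orange_mid and bay below 0.02 m and value of joint program_wheel between -0.9054 and -0.6654 rad) or (horizontal distance between cell_orange_mid and bay below 0.02 m and value of joint program_wheel between 5.3778 and 5.6178 rad) or (horizontal distance between cell_orange_mid and bay below 0.02 m and value of joint program_wheel between 11.661 and 11.901 rad)) and value of joint start above 0.0045 m), for 0.1 s.
At the end, for the whole second after the job is handed in: program wheel at rest within 0.12 rad of the click showing the colour of the cell in the bay; cut-off wheel within 0.25 rad of its first click; start button up again after a press of at least 4.5 mm; cells, dish, driver, tape and bottle within 20 mm of where they stood (all of step 1 and value of joint cutoff_wheel between 2.1062 and 2.6062 rad and value of joint start below 0.0015 m and distance of each of cell_blue_mid, cell_green_mid, cell_orange_mid, nut_dish, nut_driver, tape_roll, water_bottle from where it was at the start of the episode below 0.02 m); the robot touches nothing.
It fails at once if start pressed before the wheel shows the cell's colour (value of joint start above 0.003 m and not ((horizontal distance between cell_blue_mid and bay below 0.02 m and value of joint program_wheel between -6.4032 and -6.1632 rad) or (horizontal distance between cell_blue_mid and bay below 0.02 m and value of joint program_wheel between -0.12 and 0.12 rad) or (horizontal distance between cell_blue_mid and bay below 0.02 m and value of joint program_wheel between 6.1632 and 6.4032 rad) or (horizontal distance between cell_green_mid and bay below 0.02 m and value of joint program_wheel between -5.6178 and -5.3778 rad) or (horizontal distance between cell_green_mid and bay below 0.02 m and value of joint program_wheel between 0.6654 and 0.9054 rad) or (horizontal distance between cell_green_mid and bay below 0.02 m and value of joint program_wheel between 6.9486 and 7.1886 rad) or (horizontal distance between cell_orange_mid and bay below 0.02 m and value of joint program_wheel between -0.9054 and -0.6654 rad) or (horizontal distance between cell_orange_mid and bay below 0.02 m and value of joint program_wheel between 5.3778 and 5.6178 rad) or (horizontal distance between cell_orange_mid and bay below 0.02 m and value of joint program_wheel between 11.661 and 11.901 rad))).
It fails at once if the cut-off wheel is turned off its click (not (value of joint cutoff_wheel between 1.9762 and 2.7362 rad)).
It fails at once if the arm or the gripper's body, not the fingers, works on the tester (contact force between the arm and tester above 5 N).
It fails at once if a cell is lifted, tipped or shifted more than 20 mm (distance of any of cell_blue_mid, cell_green_mid, cell_orange_mid from where it was at the start of the episode above 0.02 m or height (world z) of any of cell_blue_mid, cell_green_mid, cell_orange_mid above 0.06 m or angle between any of cell_blue_mid, cell_green_mid, cell_orange_mid's own z axis and vertical above 0.2 rad).
It fails at once if dish, driver, tape or bottle is lifted or shifted more than 20 mm (distance of any of nut_dish, nut_driver, tape_roll, water_bottle from where it was at the start of the episode above 0.02 m).
It also fails if it takes over 48 s, if anything falls off the work surface, if the arm or the gripper's body presses on something with over 40 N, if the wrist force passes 120 N, or if a joint passes its speed limit or range.

## Working session

There is one attempt and no reset: what is moved stays moved. The work goes in short steps, Python scripts to look and compute and a shell command to move; the robot and the scene stay as the last step left them, time stands still between calls to the robot, and variables do not carry over. Pictures are saved under pics/ and viewed, at most 10 in all, crops included, and the job is handed in when it is done.

```bash
mkdir -p pics
cat > h.py <<'E'
import numpy as np, cv2
from bench import robot
def snap(n,f=None):
    o=robot.get_obs(); im,d=robot.snapshot(n)
    if f: cv2.imwrite(f'pics/{f}.png',im[:,:,::-1])
    c=robot.calibration(n)
    if n=='wrist':
        from scipy.spatial.transform import Rotation as R
        T=np.eye(4);T[:3,:3]=R.from_euler('xyz',o['ee_rot']).as_matrix();T[:3,3]=o['tool_pos'];T=T@c['hand_eye']
    else: T=c['extrinsics']
    v,u=np.mgrid[:400,:640]; K=np.array(c['mtx'])
    P=np.stack([(u-K[0,2])/K[0,0]*d,(v-K[1,2])/K[1,1]*d,d,np.ones_like(d)],-1)@np.array(T).T
    P=P[...,:3].copy(); P[d==0]=np.nan
    return im,d,P
E
python3 - <<'E'
from h import *
for n in ['scene','side']:
    im,d,P=snap(n,n+'0'); np.savez(n+'0.npz',im=im,P=P)
    for q in ['program_wheel','cutoff_wheel','start','nut_dish','cell_blue_mid','cell_green_mid','cell_orange_mid']:
        for b in robot.boxes_of(q,n)[:3]:
            l,t,r,bb=map(int,b['bbox']); c=P[(t+bb)//2,(l+r)//2]
            print(n,q,round(b['p'],2),(l,t,r,bb),c.round(3))
print(robot.get_obs())
E
```

```text
scene program_wheel 0.7 (306, 179, 331, 196) [ 0.55  -0.044  0.106]
scene cutoff_wheel 0.45 (276, 160, 299, 180) [ 0.581 -0.134  0.104]
scene start 0.47 (259, 147, 271, 159) [ 0.596 -0.213  0.105]
scene nut_dish 0.79 (244, 166, 261, 182) [ 0.657 -0.177  0.1  ]
scene cell_blue_mid 0.96 (375, 231, 421, 294) [0.526 0.22  0.1  ]
scene cell_blue_mid 0.94 (323, 284, 366, 317) [0.665 0.21  0.068]
scene cell_green_mid 0.86 (326, 195, 361, 244) [0.554 0.06  0.098]
scene cell_green_mid 0.28 (262, 150, 270, 161) [ 0.598 -0.205  0.107]
scene cell_green_mid 0.26 (219, 134, 251, 159) [ 0.612 -0.373  0.001]
scene cell_orange_mid 0.92 (352, 212, 400, 276) [0.537 0.158 0.101]
side program_wheel 0.65 (300, 206, 319, 220) [ 0.548 -0.062  0.101]
side cutoff_wheel 0.68 (308, 225, 330, 240) [ 0.569 -0.138  0.106]
side start 0.66 (281, 182, 329, 204) [0.541 0.022 0.099]
side start 0.52 (266, 148, 310, 169) [ 0.497 -0.013  0.253]
side start 0.45 (329, 251, 335, 262) [ 0.595 -0.221  0.106]
side nut_dish 0.52 (341, 227, 363, 248) [ 0.654 -0.152  0.096]
side cell_blue_mid 0.94 (327, 154, 349, 185) [0.655 0.177
[... 277 characters left out ...]
ime': 0.8, 'joint_positions': array([-1.03108753e-01,  8.71309074e-02,  1.37062431e+00, -5.14546824e-06,
        1.68365309e+00, -1.03121192e-01]), 'qvel': array([-0.00048659, -0.00052146,  0.00018335,  0.00123027, -0.00230728,
        0.00036322]), 'joint_torque': array([ 4.00358385e-05, -3.39992595e+01, -3.02576637e+01,  7.19316700e-02,
        2.35039723e-02, -9.18637966e-08]), 'tool_pos': array([ 5.50021234e-01, -1.33044377e-05,  2.30582125e-01]), 'ee_rot': array([3.14140981e+00, 2.40617610e-05, 1.57080818e+00]), 'wrist_force': array([ 0.30078451, -0.30080482, -0.67690056]), 'wrist_torque': array([-0.00744925, -0.01785845,  0.03434399]), 'finger_force': 0.0, 'width': 0.09355522923383806}
```

Run:
```python
from h import *
a=np.load('scene0.npz')
cv2.imwrite('pics/s1.png',cv2.resize(a['im'][120:340,200:460,::-1],None,fx=3,fy=2.7,interpolation=cv2.INTER_CUBIC))
```

```text
(no output)
```

View pics/s1.png

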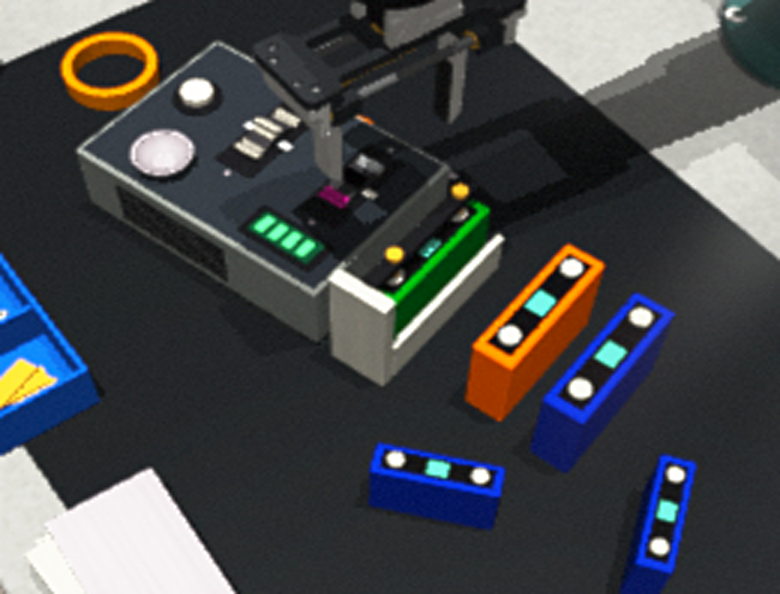

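The green cell is in the bay (crop 440,260). The program wheel has purple at the back (335,195) and its other ribs partly hidden by the finger. I'll look with the wrist camera and fit the panel.

Run:
```python
from h import *
for n in ['scene','side']:
    P=np.load(n+'0.npz')['P']; im=np.load(n+'0.npz')['im']
    m=(abs(P[...,2]-.09)<.004)&(P[...,0]>.4)&(P[...,0]<.75)&(P[...,1]<.13)&(P[...,1]>-.35)
    m=cv2.morphologyEx(m.astype(np.uint8),cv2.MORPH_OPEN,np.ones((3,3)))
    k,l,s,_=cv2.connectedComponentsWithStats(m); i=1+s[1:,4].argmax()
    print(n,s[1:,4].max(),cv2.minAreaRect((P[l==i][:,:2]*1000).astype(np.float32)),np.nanmedian(P[l==i][:,2]))
    # button: bright white above .098
    b=(im.min(-1)>170)&(abs(P[...,2]-.104)<.008)&(np.hypot(P[...,0]-.6,P[...,1]+.215)<.03)
    print('button',b.sum(),P[b].mean(0))
im,d,P=snap('wrist','w0'); np.savez('w0.npz',im=im,P=P)
print(P[::80,::100].round(2)[...,:3].tolist())
```

```text
scene 3238 ((590.5303344726562, -122.23506164550781), (180.98731994628906, 261.6949462890625), 16.005523681640625) 0.09135866632223671
button 68 [ 0.59568434 -0.21378435  0.10397772]
side 3647 ((586.181640625, -123.92520141601562), (178.755615234375, 258.7508850097656), 15.879012107849121) 0.08904599099137234
button 66 [ 0.5928661  -0.2156953   0.10162769]
[[[0.22, 0.19, 0.0], [0.33, 0.19, 0.0], [0.45, 0.17, 0.07], [0.54, 0.16, 0.1], [0.65, 0.19, 0.0], [0.75, 0.19, 0.0], [0.83, 0.18, 0.04]], [[0.2, 0.11, 0.0], [0.31, 0.11, 0.0], [0.46, 0.1, 0.1], [0.54, 0.11, 0.0], [0.65, 0.11, 0.0], [0.77, 0.11, 0.0], [0.83, 0.11, 0.06]], [[0.17, 0.02, 0.0], [0.29, 0.02, 0.0], [0.42, 0.02, 0.0], [0.54, 0.04, 0.13], [0.62, 0.04, 0.13], [0.78, 0.02, 0.0], [0.9, 0.02, 0.0]], [[0.14, -0.08, -0.0], [0.28, -0.08, 0.0], [nan, nan, nan], [0.54, -0.04, 0.1], [0.6, 0.01, 0.22], [0.8, -0.08, 0.0], [0.93, -0.08, 0.0]], [[0.48, 0.03, 0.32], [0.5, 0.03, 0.32], [0.52, 0.03, 0.32], [0.55, 0.03, 0.32], [0.57, 0.03, 0.32], [0.6, 0.03, 0.32], [0.62, 0.03, 0.32]]]
```

View pics/w0.png

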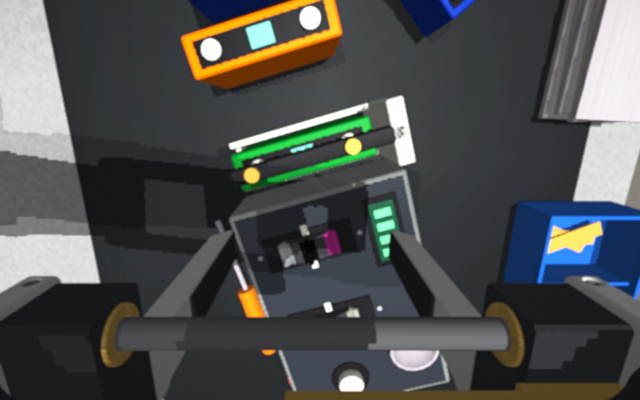

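Wrist view confirms it: black rib on top between the white marks (305,230)/(315,265), purple at the back, light grey at the front, so the wheel is at 3.927. Green is 4 clicks away either way. Next, locate the wheel precisely.

Run:
```python
from h import *
a=np.load('w0.npz'); im,P=a['im'].astype(int),a['P']
def comp(mask,name):
    k,l,s,c=cv2.connectedComponentsWithStats(mask.astype(np.uint8))
    for i in range(1,k):
        if s[i,4]>=8: print(name,s[i,4],c[i].round(),np.nanmean(P[l==i],0).round(4))
z=P[...,2]; roi=np.zeros(z.shape,bool); roi[210:285,250:370]=1
comp(roi&(im.min(-1)>170)&(abs(z-.09)<.006),'mark')
comp(roi&(im[...,0]>im[...,1]+50)&(im[...,2]>im[...,1]+40),'purple')
r2=np.zeros(z.shape,bool); r2[290:330,300:400]=1
comp(r2&(im.min(-1)>170),'cutmark')
# high points = top rib
h=roi&(z>.108); comp(h,'top')
m=(abs(z-.09)<.003)&(P[...,0]>.4)&(P[...,0]<.75)&(P[...,1]<.06); print(np.nanmedian(z[m]))
sc=np.load('scene0.npz');Q=sc['P'];hh=(Q[...,2]>.1075)&(Q[...,2]<.116)&(np.hypot(Q[...,0]-.547,Q[...,1]+.051)<.03);print(hh.sum(),Q[hh].mean(0))
hh=(Q[...,2]>.1075)&(Q[...,2]<.116)&(np.hypot(Q[...,0]-.572,Q[...,1]+.138)<.03);print('cut',hh.sum(),Q[hh].mean(0))
```

```text
mark 36 [316. 265.] [ 0.5562 -0.0711  0.0942]
purple 282 [332. 242.] [ 0.5717 -0.0437  0.0999]
cutmark 66 [328. 307.] [ 0.5692 -0.1196  0.0943]
cutmark 19 [379. 308.] [ 0.6244 -0.1234  0.0916]
cutmark 57 [353. 313.] [ 0.5951 -0.1233  0.1002]
top 134 [309. 253.] [ 0.5499 -0.0497  0.1118]
0.09121128107970167
25 [ 0.54893181 -0.0488383   0.11086623]
cut 26 [ 0.57493744 -0.13596262  0.11111971]
```

```bash
python3 -m handwheel '[[[0,0,-0.0822],[-0.028,-0.107,0],1],[[0,0,-0.0822],[-0.028,-0.107,0],1],[[0,0,-0.0822],[-0.028,-0.107,0],1],[[0,0,-0.0822],[-0.028,-0.107,0],1],[[0,0,-0.0822],[-0.028,-0.107,0],1]]'
python3 -m handwheel '[[[0,0,-0.0822],[-0.028,-0.107,0],1],[[0,0,-0.0822],[-0.028,-0.107,0],1],[[0,0,-0.0822],[-0.028,-0.107,-0.3],1],[[0,0,-0.0822],[-0.028,-0.107,-0.4],1],[[0,0,-0.0822],[-0.028,-0.107,-0.6],1]]'
python3 -m handwheel '[[[0,0,0],[0,0,0],1],[[0,0,0],[0,0,0],1]]'
python3 - <<'E'
from h import *
snap('scene','s2'); im,d,P=snap('side'); print(robot.get_obs()['width'])
im=cv2.imread('pics/s2.png'); cv2.imwrite('pics/s2c.png',cv2.resize(im[140:250,250:400],None,fx=5,fy=5,interpolation=cv2.INTER_CUBIC))
E
```

```text
time: 1.35
tool_pos: [0.543, -0.027, 0.2305]
ee_rot: [3.141, -0.0, 0.92]
wrist_force: [0.1, 0.5, -0.4]
width: 0.0574
finger_force: 0.0
time: 1.85
tool_pos: [0.5372, -0.054, 0.1668]
ee_rot: [3.139, -0.004, 0.274]
wrist_force: [0.2, 0.2, -0.7]
width: 0.0176
finger_force: 0.0
time: 2.05
tool_pos: [0.5358, -0.0534, 0.1655]
ee_rot: [-3.141, 0.001, 0.282]
wrist_force: [0.7, -0.7, 0.3]
width: 0.0021
finger_force: 0.0
0.0005990603723096937
```

View pics/s2c.png

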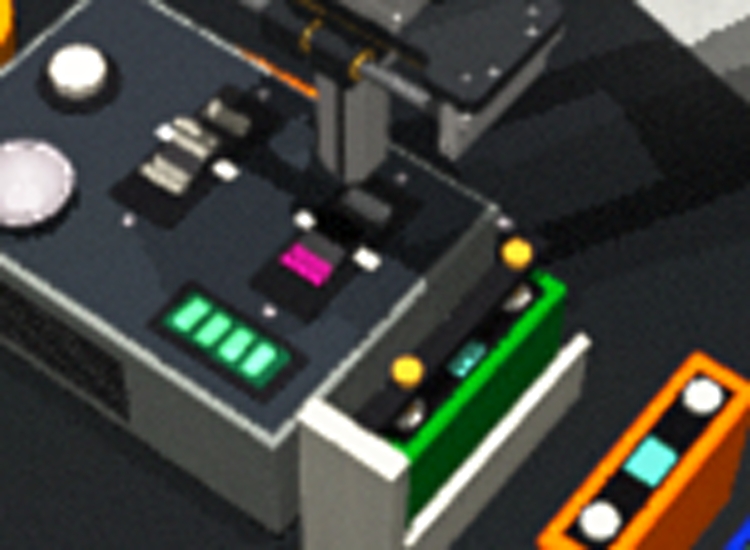

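The closed fingers hover in front of the black rib (340,225). Purple is at the back (305,262). Dipping now, then the first sweep towards the back.

```bash
python3 -m handwheel '[[[0,0,0],[0,0,-0.3],1],[[0,0,0],[0,0,-0.27],1],[[0,0,0],[0,0,-0.1],1],[[0,0,0],[0,0,0],1]]'
```

```text
time: 2.55
tool_pos: [0.5353, -0.0533, 0.1304]
ee_rot: [-3.141, 0.002, 0.28]
wrist_force: [-0.2, -0.8, 0.6]
width: 0.0002
finger_force: 0.3
```

```bash
python3 -m handwheel '[[[0,0,0],[0.096,0.028,0.025],1],[[0,0,0],[0.096,0.028,0],1],[[0,0,0],[0.096,0.028,0],1],[[0,0,0],[0.096,0.028,0],1],[[0,0,0],[0.096,0.028,0],1]]'
python3 -m handwheel '[[[0,0,0],[0.096,0.028,0],1],[[0,0,0],[0.058,0.016,0],1],[[0,0,0],[0,0,0],1]]'
python3 -m handwheel '[[[0,0,0],[0,0,0.3],1],[[0,0,0],[0,0,0.3],1],[[0,0,0],[0,0,0],1]]'
python3 - <<'E'
from h import *
snap('scene','s3')
im=cv2.imread('pics/s3.png'); cv2.imwrite('pics/s3c.png',cv2.resize(im[140:250,250:400],None,fx=5,fy=5,interpolation=cv2.INTER_CUBIC))
E
```

```text
time: 3.05
tool_pos: [0.5616, -0.0462, 0.1341]
ee_rot: [3.141, -0.003, 0.28]
wrist_force: [0.3, -0.1, -0.8]
width: 0.0004
finger_force: 0.0
time: 3.35
tool_pos: [0.5683, -0.0441, 0.1334]
ee_rot: [3.141, -0.001, 0.28]
wrist_force: [0.3, -0.1, -0.4]
width: 0.0001
finger_force: 0.0
time: 3.65
tool_pos: [0.5696, -0.0447, 0.1676]
ee_rot: [3.138, -0.007, 0.279]
wrist_force: [0.0, -0.5, -0.2]
width: 0.0003
finger_force: 0.0
```

View pics/s3c.png

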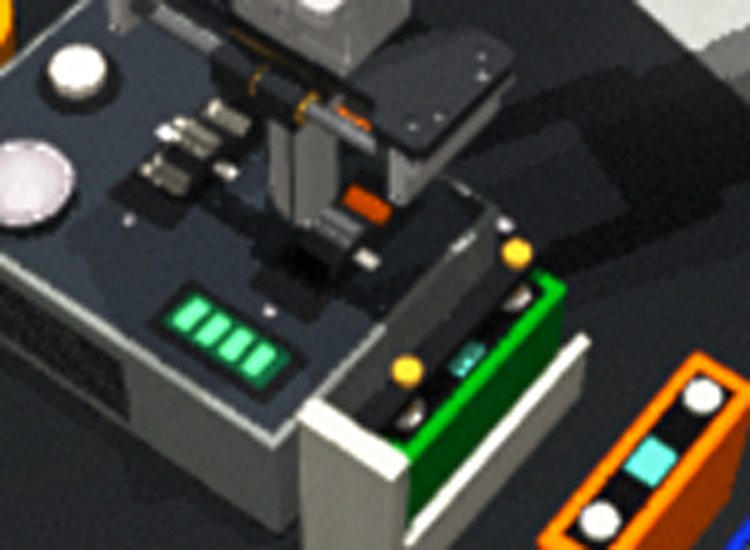

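One click done: light grey on top (340,225) and orange at the front (367,203). Repeating the stroke.

```bash
python3 -m handwheel '[[[0,0,0],[-0.317,-0.092,0],1],[[0,0,0],[-0.317,-0.092,0],1],[[0,0,0],[0,0,0],1],[[0,0,0],[0,0,-0.4],1],[[0,0,0],[0,0,-0.22],1]]'
python3 -m handwheel '[[[0,0,0],[0,0,0],1],[[0,0,0],[0,0,0],1]]'
python3 -m handwheel '[[[0,0,0],[0.096,0.028,0],1],[[0,0,0],[0.096,0.028,0],1],[[0,0,0],[0.096,0.028,0],1],[[0,0,0],[0.096,0.028,0],1],[[0,0,0],[0.096,0.028,0],1]]'
python3 -m handwheel '[[[0,0,0],[0.096,0.028,0],1],[[0,0,0],[0.058,0.016,0],1],[[0,0,0],[0,0,0],1]]'
python3 -m handwheel '[[[0,0,0],[0,0,0.3],1],[[0,0,0],[0,0,0.3],1],[[0,0,0],[0,0,0],1]]'
python3 - <<'E'
from h import *
snap('scene','s4')
im=cv2.imread('pics/s4.png'); cv2.imwrite('pics/s4c.png',cv2.resize(im[140:250,250:400],None,fx=5,fy=5,interpolation=cv2.INTER_CUBIC))
E
```

```text
time: 4.2
tool_pos: [0.5364, -0.0536, 0.1323]
ee_rot: [3.141, -0.001, 0.279]
wrist_force: [-3.3, -0.9, 2.4]
width: 0.0006
finger_force: 1.5
time: 4.4
tool_pos: [0.5355, -0.0534, 0.1315]
ee_rot: [-3.141, 0.002, 0.28]
wrist_force: [-1.9, 0.6, -2.0]
width: 0.0003
finger_force: 0.8
time: 4.9
tool_pos: [0.5617, -0.0462, 0.1331]
ee_rot: [3.141, -0.003, 0.28]
wrist_force: [0.9, 0.1, -0.5]
width: 0.0003
finger_force: 0.0
time: 5.2
tool_pos: [0.5683, -0.0441, 0.1324]
ee_rot: [3.141, -0.001, 0.28]
wrist_force: [-0.1, 0.3, -0.1]
width: 0.0003
finger_force: 0.0
time: 5.5
tool_pos: [0.5696, -0.0447, 0.1666]
ee_rot: [3.138, -0.007, 0.28]
wrist_force: [0.0, -0.1, 0.4]
width: 0.0007
finger_force: 0.0
```

View pics/s4c.png

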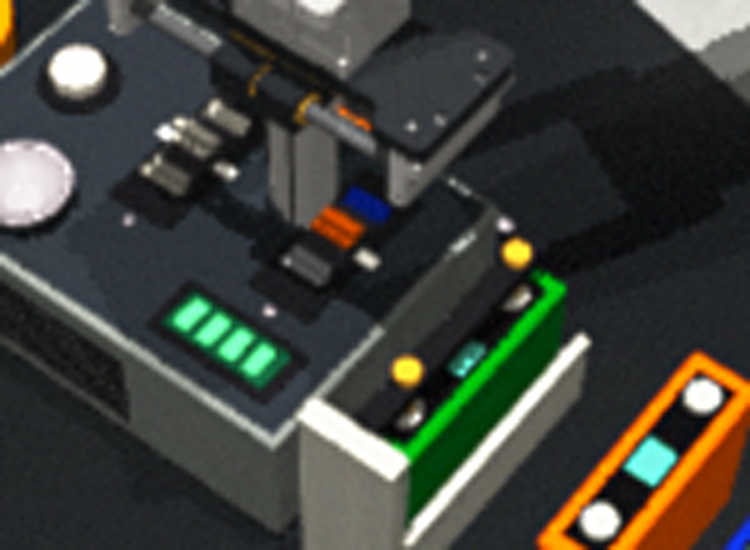

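Orange is on top (337,228) and blue is next. Two more clicks, starting 3 mm further back since the dip brushed the rib.

```bash
for i in 1 2; do :; done
python3 -m handwheel '[[[0,0,0],[-0.347,-0.101,0],1],[[0,0,0],[-0.346,-0.101,0],1],[[0,0,0],[0,0,0],1],[[0,0,0],[0,0,-0.4],1],[[0,0,0],[0,0,-0.2],1]]'
python3 -m handwheel '[[[0,0,0],[0,0,0],1],[[0,0,0],[0,0,0],1]]'
python3 -m handwheel '[[[0,0,0],[0.099,0.029,0],1],[[0,0,0],[0.099,0.029,0],1],[[0,0,0],[0.099,0.029,0],1],[[0,0,0],[0.099,0.029,0],1],[[0,0,0],[0.099,0.029,0],1]]'
python3 -m handwheel '[[[0,0,0],[0.099,0.029,0],1],[[0,0,0],[0.099,0.029,0],1],[[0,0,0],[0,0,0],1]]'
python3 -m handwheel '[[[0,0,0],[0,0,0.3],1],[[0,0,0],[0,0,0.3],1],[[0,0,0],[0,0,0],1]]'
echo ----
python3 -m handwheel '[[[0,0,0],[-0.347,-0.101,0],1],[[0,0,0],[-0.346,-0.101,0],1],[[0,0,0],[0,0,0],1],[[0,0,0],[0,0,-0.4],1],[[0,0,0],[0,0,-0.2],1]]'
python3 -m handwheel '[[[0,0,0],[0,0,0],1],[[0,0,0],[0,0,0],1]]'
python3 -m handwheel '[[[0,0,0],[0.099,0.029,0],1],[[0,0,0],[0.099,0.029,0],1],[[0,0,0],[0.099,0.029,0],1],[[0,0,0],[0.099,0.029,0],1],[[0,0,0],[0.099,0.029,0],1]]'
python3 -m handwheel '[[[0,0,0],[0.099,0.029,0],1],[[0,0,0],[0.099,0.029,0],1],[[0,0,0],[0,0,0],1]]'
python3 -m handwheel '[[[0,0,0],[0,0,0.3],1],[[0,0,0],[0,0,0.3],1],[[0,0,0],[0,0,0],1]]'
python3 - <<'E'
from h import *
snap('scene','s5')
im=cv2.imread('pics/s5.png'); cv2.imwrite('pics/s5c.png',cv2.resize(im[140:250,250:400],None,fx=5,fy=5,interpolation=cv2.INTER_CUBIC))
E
```

```text
time: 6.05
tool_pos: [0.5329, -0.0542, 0.1311]
ee_rot: [-3.141, 0.001, 0.279]
wrist_force: [-0.5, 0.6, -0.0]
width: 0.0005
finger_force: 0.0
time: 6.25
tool_pos: [0.5332, -0.0543, 0.1321]
ee_rot: [-3.141, 0.001, 0.28]
wrist_force: [0.5, -0.3, 0.8]
width: 0.0005
finger_force: 0.0
time: 6.75
tool_pos: [0.5592, -0.0468, 0.1327]
ee_rot: [3.141, -0.002, 0.28]
wrist_force: [-1.1, 0.1, -0.3]
width: 0.0005
finger_force: 0.0
time: 7.05
tool_pos: [0.5686, -0.044, 0.1324]
ee_rot: [3.141, -0.001, 0.28]
wrist_force: [0.3, -0.2, -0.2]
width: 0.0004
finger_force: 0.0
time: 7.35
tool_pos: [0.5696, -0.0446, 0.1667]
ee_rot: [3.138, -0.007, 0.28]
wrist_force: [0.2, 0.1, 1.3]
width: 0.0004
finger_force: 0.0
----
time: 7.85
tool_pos: [0.5331, -0.0542, 0.1316]
ee_rot: [-3.141, -0.0, 0.279]
wrist_force: [-0.8, 0.5, 0.2]
width: 0.0004
finger_force: 0.0
time: 8.05
tool_pos: [0.5333, -0.0542, 0.1322]
ee_rot: [-3.141, 0.0, 0.28]
wrist_force: [0.5, -0.3, -0.3]
width: 0.0002
finger_force: 0.0
time: 8.55
tool_pos: [0.5592, -0.0468, 0.1327]
ee_rot: [3.141, -0.002, 0.28]
wrist_force: [0.3, -0.5, -1.3]
width: 0.0002
finger_force: 0.0
time: 8.85
tool_pos: [0.5686, -0.044, 0.1324]
ee_rot: [3.141, -0.001, 0.28]
wrist_force: [-0.1, -0.4, 0.7]
width: 0.0003
finger_force: 0.0
time: 9.15
tool_pos: [0.5696, -0.0446, 0.1666]
ee_rot: [3.138, -0.007, 0.28]
wrist_force: [0.0, -0.3, -0.1]
width: 0.0006
finger_force: 0.0
```

View pics/s5c.png

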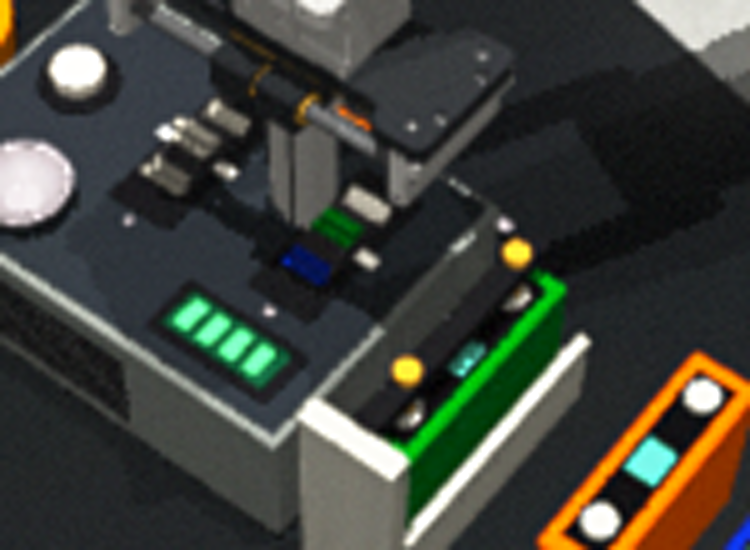

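Green is on top (338,228). Moving high over to the start button.

```bash
python3 -m handwheel '[[[0,0,0],[0,0,0.5],1],[[0,0,0],[0,0,0.3],1],[[0,0,0],[0.06,-0.38,0],1],[[0,0,0],[0.06,-0.38,0],1],[[0,0,0],[0.06,-0.38,0],1]]'
python3 -m handwheel '[[[0,0,0],[0.06,-0.38,0],1],[[0,0,0],[0.06,-0.38,0],1],[[0,0,0],[0.06,-0.38,0],1],[[0,0,0],[0.06,-0.38,0],1],[[0,0,0],[0.06,-0.38,0],1]]'
python3 -m handwheel '[[[0,0,0],[0.06,-0.36,0],1],[[0,0,0],[0,0,-0.4],1],[[0,0,0],[0,0,-0.4],1],[[0,0,0],[0,0,-0.4],1],[[0,0,0],[0,0,0],1]]'
python3 - <<'E'
from h import *
print(robot.get_obs()['tool_pos']); snap('side','d6')
im=cv2.imread('pics/d6.png'); cv2.imwrite('pics/d6c.png',cv2.resize(im[180:310,260:420],None,fx=4.5,fy=4.5,interpolation=cv2.INTER_CUBIC))
E
```

```text
time: 9.7
tool_pos: [0.577, -0.1018, 0.203]
ee_rot: [3.141, -0.001, 0.28]
wrist_force: [0.6, 0.7, -0.2]
width: 0.0006
finger_force: 0.0
time: 10.2
tool_pos: [0.5919, -0.1978, 0.2022]
ee_rot: [3.142, 0.0, 0.279]
wrist_force: [0.4, -0.2, -0.4]
width: 0.0004
finger_force: 0.0
time: 10.7
tool_pos: [0.5929, -0.2141, 0.1382]
ee_rot: [-3.137, 0.006, 0.279]
wrist_force: [0.1, -0.8, -0.5]
width: 0.0007
finger_force: 0.0
[ 0.5929283  -0.21414731  0.13824363]
```

View pics/d6c.png

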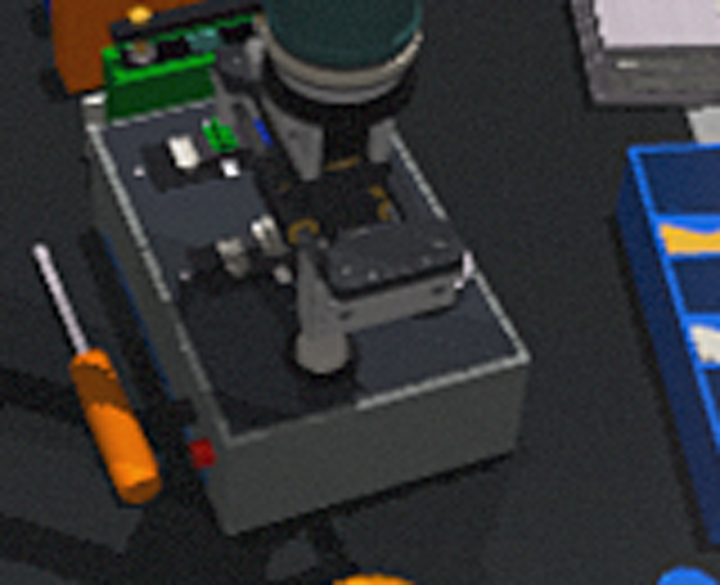

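The fingertips are over the white button (320,355), and green is still on top (218,135). Pressing.

```bash
python3 -m handwheel '[[[0,0,0],[0,0,-0.1],1],[[0,0,0],[0,0,-0.1],1],[[0,0,0],[0,0,-0.1],1],[[0,0,0],[0,0,-0.03],1],[[0,0,0],[0,0,0],1]]'
```

```text
time: 11.25
tool_pos: [0.5953, -0.2145, 0.1267]
ee_rot: [3.14, -0.002, 0.28]
wrist_force: [0.8, -0.4, 3.1]
width: 0.0005
finger_force: 1.4
```

```bash
python3 -m handwheel '[[[0,0,0],[0,0,0],1],[[0,0,0],[0,0,0],1]]'
```

```text
time: 11.45
tool_pos: [0.5953, -0.2145, 0.1267]
ee_rot: [3.14, -0.002, 0.28]
wrist_force: [1.5, -1.2, 4.1]
width: 0.0005
finger_force: 1.4
```

```bash
python3 -m handwheel '[[[0,0,0],[0,0,-0.06],1],[[0,0,0],[0,0,-0.04],1],[[0,0,0],[0,0,0],1],[[0,0,0],[0,0,0],1]]'
```

```text
time: 11.85
tool_pos: [0.5953, -0.2145, 0.1232]
ee_rot: [3.139, -0.002, 0.28]
wrist_force: [-1.8, 0.7, 8.5]
width: 0.0007
finger_force: 4.9
```

```bash
python3 -m handwheel '[[[0,0,0],[0,0,-0.06],1],[[0,0,0],[0,0,-0.02],1],[[0,0,0],[0,0,0],1],[[0,0,0],[0,0,0],1]]'
```

```text
time: 12.25
tool_pos: [0.5954, -0.2145, 0.1229]
ee_rot: [3.138, -0.004, 0.28]
wrist_force: [-5.6, 1.7, 21.1]
width: 0.0004
finger_force: 10.4
```

Hard stop: the force rose to 21 N with no further travel, so the button is fully down. Releasing and checking.

```bash
python3 -m handwheel '[[[0,0,0],[0,0,0.3],1],[[0,0,0],[0,0,0.5],1],[[0,0,0],[0,0,0.8],1],[[0,0,0],[0,0,0.8],1],[[0,0,0],[0,0,0],1]]'
python3 -m handwheel '[[[0,0,0],[0,0,0],1],[[0,0,0],[0,0,0],1],[[0,0,0],[0,0,0],1]]'
python3 - <<'E'
from h import *
snap('scene','s7')
im=cv2.imread('pics/s7.png'); cv2.imwrite('pics/s7c.png',cv2.resize(im[130:250,230:400],None,fx=4.5,fy=4.5,interpolation=cv2.INTER_CUBIC))
E
```

```text
time: 12.75
tool_pos: [0.5965, -0.2149, 0.2434]
ee_rot: [3.135, -0.008, 0.28]
wrist_force: [0.3, 0.5, 0.4]
width: 0.0006
finger_force: 0.0
time: 13.05
tool_pos: [0.5937, -0.2137, 0.2337]
ee_rot: [-3.138, 0.004, 0.28]
wrist_force: [-0.6, 0.1, 0.5]
width: 0.0006
finger_force: 0.0
```

View pics/s7c.png

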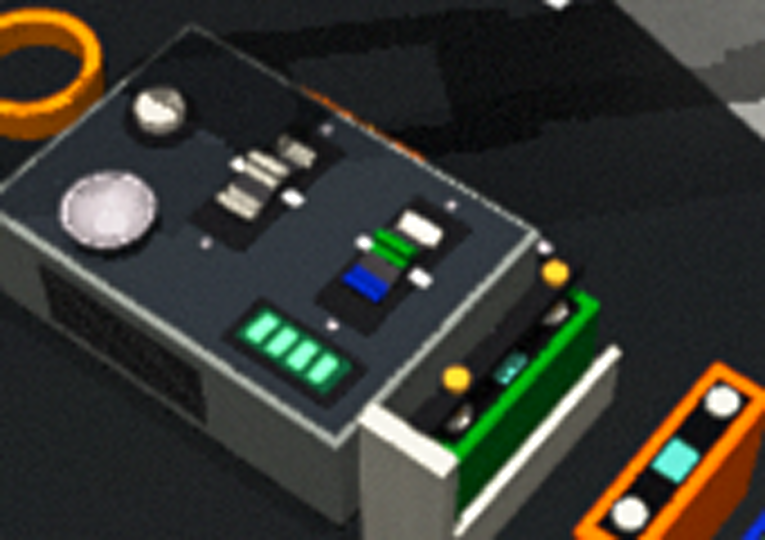

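Green rib is between the marks (392,247), the button is up (160,108), the cut-off wheel hasn't moved, and the robot is clear.

```bash
python3 -c "
from bench import robot
print(robot.close_job())"
```

```text
the job is handed in; nothing more can be done
None
```

The program wheel is set to green, matching the cell in the bay; the start button was pressed to its stop and came back up, the cut-off wheel, cells and dish look undisturbed in the last picture, and the job is handed in (no verdict was returned).

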